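# Clear, test and hold open the lid of the tablet dry box

## Robot

A 6-joint arm with a two-finger parallel gripper is mounted at the origin on a cart in front of the work surface, level with it; the furniture and walls round the work are solid. World frame = base frame: x ahead of the robot, y to its left, z up, the work surface at z = 0. Lengths are in mm, angles in rad, forces in N, time in s.
With the tool pointing down it reaches from about 350 to 775 mm from the base axis. Payload 7.3 kg.
Tool frame: the origin (TCP) lies at the very end of the fingers, on their centre line; the grasp point (between the pads) lies 19 mm behind it; x points along the fingers, y is the direction in which the jaws open and shut, and the axes are right-handed (so a half turn about x gives the same grasp; the last joint's range is limited). The gripper opens to 92 mm and grips with 3 to 60 N. Pads are 19 mm wide; open, the fingers measure 130 mm over their backs; the gripper's body (75 mm by 190 mm) begins 47 mm behind the grasp point.
Start: joints at [1.199, 0.342, 1.524, -0, 1.275, -0.146], TCP at [117.524, 511.696, 226.741] pointing down, gripper open.
Joint ranges: [-2.53, 2.53], [-0.77, 2.02], [0.04, 2.7], [-1, 4.14], [0.28, 2.66], [-3.11, 3.11]. Speed limits (rad/s): [2.57, 2.57, 3.14, 3.14, 3.14, 3.14].

## Interface

Orientations are given as [roll, pitch, yaw] about the fixed x, y, z axes, in that order (R = Rz(yaw) Ry(pitch) Rx(roll)).
In Python, from plant import sensors, capture, bot gives the robot as it stands.
- The arm moves only by the shell command python3 -m crank 'ROWS' [OPENING]. ROWS is JSON, a list of rows, each an object of numbers: "dx", "dy", "dz": the shift along the tool's x, y, z in cm; "spin": the turn about the tool's x in rad. A call has 1 to 20 rows; each row is the pose to reach, as a shift and turn from the pose commanded when the call began, along the tool's axes at that moment; what a row does not reach only later rows make up. A row lasts 1/12 s, in which the tool goes at most 41.7 mm and 7.16 degrees, less where a joint would pass 70% of its speed; a pose out of reach is approached as far as the arm can. A call with a gripper value outside its range is refused whole. OPENING is the opening in per cent of the stroke, from 0 (shut) to 100 (fully open), set as the call begins (- or left out, the last holds). The fingers move at their own pace and stop on an object; the grip force is fixed at half the most. Time passes only in rows, so rows that repeat a pose let the fingers close. It gives the time, the measured TCP pose, the force and the opening at its end, in the units of the state.
- sensors.get_obs(): the state, without advancing time (a new reading comes with each control period).
- capture(name): name is "side" or "top"; returns a dict with "frame" (480x640x3 uint8, blue, green, red), "vfov" (degrees; the focal length in pixels is half the picture's height over the tangent of half this angle, whatever the lens; pixels are square), "cx", "cy" (the principal point, pixels), "view" (4x4, takes a point from world to camera coordinates). Camera axes: x right, y down, z forward; pixel columns grow to the right and rows downward; lengths in mm; the calibration is good to about 2 mm. A picture is of the moment at which its call begins. There is no depth.
- bot.close_job(): hands the job in, once; it reports no verdict.
The state is a dict: "time": time; "joint_positions": joint angles; "dq": joint speeds; "tau": joint torques, N m; "tool_pos": TCP position; "tcp_rot": TCP orientation; "contact_force": force on the tool from outside, world axes, zero at the start; "moment": the same for the moment, N m; "grip_width": finger opening in mm.
Only numpy, scipy, OpenCV 4.12 (cv2) and the standard library are available. Lean on these libraries where they do the work, as an engineer would, in place of code of your own. Each camera call takes 0.05 s, during which the arm holds its last target.

## Task

Lift the tin off the lid of the small dry box and stand it upright on the bench. The round latch knob on the lid does not show whether the latch is caught, so tug it upwards before you turn it; if the lid is caught, turn the knob until the lid comes free. Then raise the lid to about 40 degrees or more and finish still holding it open with the gripper, since it has no stay and would fall shut; leave the things standing around undisturbed.

Things in the scene. Friction and masses are not known exactly. Their poses are not given: they have to be found in the camera images.
- tin_mid (a point): centre (half-way up) of the closed round screw-lid tin, 60 mm across and 24 mm high, about 0.07 kg, that stands on the lid of the dry box at the start; z is its upright axis
- knob_mid (a point): centre (half-way up) of the round, fluted, slightly barrel-shaped black latch knob, 34 mm across, 30 mm high, on the lid's free end; the lid's top face is 15 mm below this point. Axes are the lid's, not turning with the knob: x along the lid from knob to hinge, y parallel to the hinge line, z the lid's outward normal and the knob's axis. The hinge line passes through x = +146 mm, z = -27 mm here
- knob_rim (a point): a point on the side of the knob, half-way up, 17 mm from its axis; turns with it, unmarked. The knob's tongue under the lid is caught by a keeper over 65 degrees of its travel and clear on either side; tug to find out. From any caught start 1.2 rad anticlockwise (from above) frees it with the lid let down (pulled, it jams); turning a clear latch so can catch it. Friction 0.2 N m, no spring
- lid (a joint): opening angle of the dry box's lid in rad: 0 shut, grows as the knob end rises, stop at 1.2. The lid weighs about 0.4 kg and falls shut when let go. With the latch caught it has 4 to 5 mm of play at the knob (0.03 rad), then stops firmly; with the latch clear it comes up with a few newtons, the knob tilting with it
- dry_box: the grey painted steel dry box, fixed to the bench, 170 mm from hinge to front, 110 mm wide, top face of the closed lid 95 mm above the bench; origin at the centre of its underside, x from its front (knob end) to its hinge end, z up
- stopwatch: black stopwatch, 58 x 59 x 20 mm, bystander; origin at the centre of its underside
- crucible: small metal crucible, 27 mm across, 19 mm high, bystander; origin at the centre of its underside
- bottle: white sample bottle, 36 mm across, 72 mm high, bystander standing further back; origin at the centre of its underside
- valve_key: brass-coloured square valve key, 22 x 92 x 12 mm, lying flat, bystander; origin at the centre of its underside

How it is judged:
By the outcome, as a careful person would: the job done as asked, in the order asked, and still so for the second after the job is handed in, while the arm keeps its last pose, push and grip.
It also fails if it takes over 67 s, if anything falls off the work surface, if the arm or the gripper's body presses on something with over 40 N, if the wrist force passes 120 N, or if a joint passes its speed limit or range.

## Working session

There is one attempt and no reset: what is moved stays moved. The work goes in short steps, Python scripts to look and compute and a shell command to move; the robot and the scene stay as the last step left them, time stands still between calls to the robot, and variables do not carry over. Pictures are saved under pics/ and viewed, and the job is handed in when it is done.

```bash
ls; mkdir -p pics
python3 - <<'E'
from plant import sensors, capture, bot
import cv2,numpy as np
print(sensors.get_obs())
for n in("side","top"):
    c=capture(n); cv2.imwrite(f"pics/{n}0.png",c["frame"]); print(n,c["vfov"],c["cx"],c["cy"],np.round(c["view"],4).tolist())
E
```

```text
pics
{'time': 0.0, 'joint_positions': array([ 1.19900091e+00,  3.42708637e-01,  1.52503933e+00, -1.22486075e-05,
        1.27543682e+00, -1.45981580e-01]), 'dq': array([-8.43320921e-04, -5.34317691e-04,  1.86959930e-04,  5.83745154e-05,
       -3.27197136e-04,  2.10473744e-03]), 'tau': array([ 1.45920269e-03, -4.31238449e+01, -2.44223267e+01,  7.19418470e-02,
        5.59475936e-02, -1.66351938e-04]), 'tool_pos': array([117.36172906, 511.27220428, 226.04451196]), 'tcp_rot': array([-1.70942153,  1.56920415, -1.93523179]), 'contact_force': array([ 0.15175537,  0.71791617, -0.33172602]), 'moment': array([0.03451607, 0.00373889, 0.04029402]), 'grip_width': 92.09905967477803}
side 56.4400550449292 326.8853131205846 232.5708284946089 [[0.8387, -0.5446, 0.0028, -432.6641], [-0.3351, -0.52, -0.7857, 251.1767], [0.4294, 0.658, -0.6186, 886.8995], [0.0, 0.0, 0.0, 1.0]]
top 56.65768219345597 315.2139046521223 233.90030047433214 [[-0.0013, -1.0, 0.0098, -0.3021], [-0.9988, 0.0008, -0.0498, 528.0754], [0.0498, -0.0099, -0.9987, 1302.3995], [0.0, 0.0, 0.0, 1.0]]
```

View pics/side0.png

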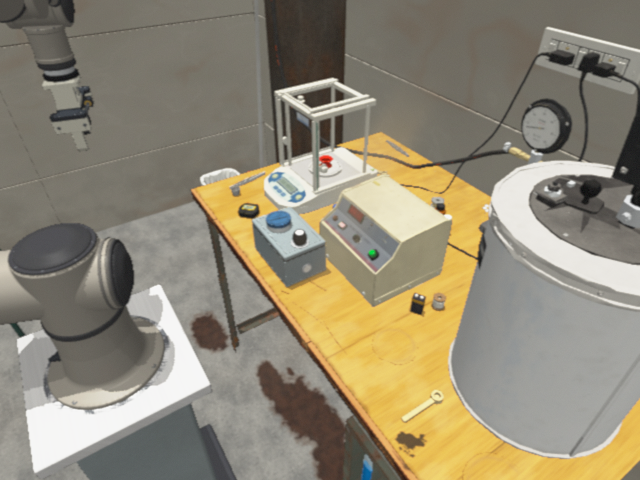

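View pics/top0.png

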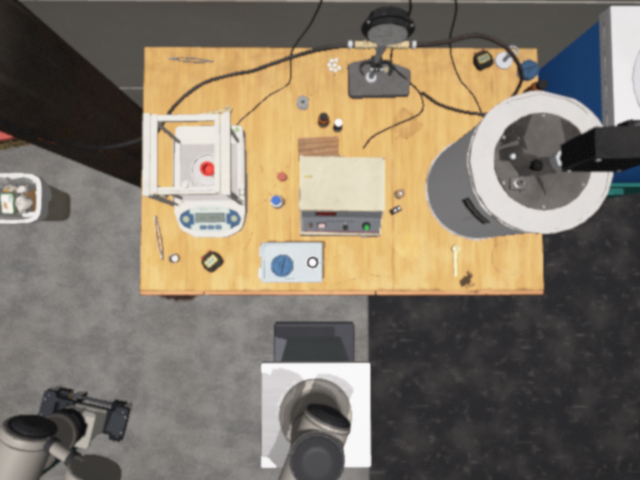

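Run:
```python
import cv2
a=cv2.imread("pics/side0.png")[180:300,220:360]; cv2.imwrite("pics/sidec.png",cv2.resize(a,None,fx=5,fy=5,interpolation=2))
a=cv2.imread("pics/top0.png")[190:300,240:400]; cv2.imwrite("pics/topc.png",cv2.resize(a,None,fx=5,fy=5,interpolation=2))
```

```text
(no output)
```

View pics/sidec.png

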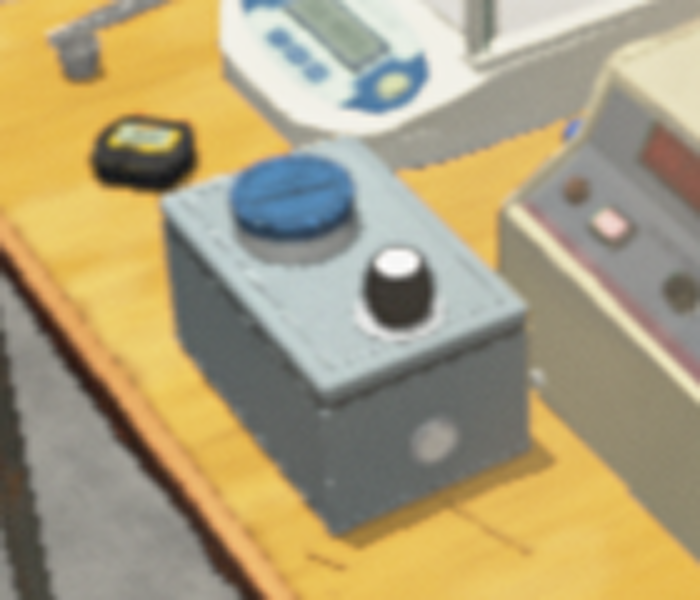

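View pics/topc.png

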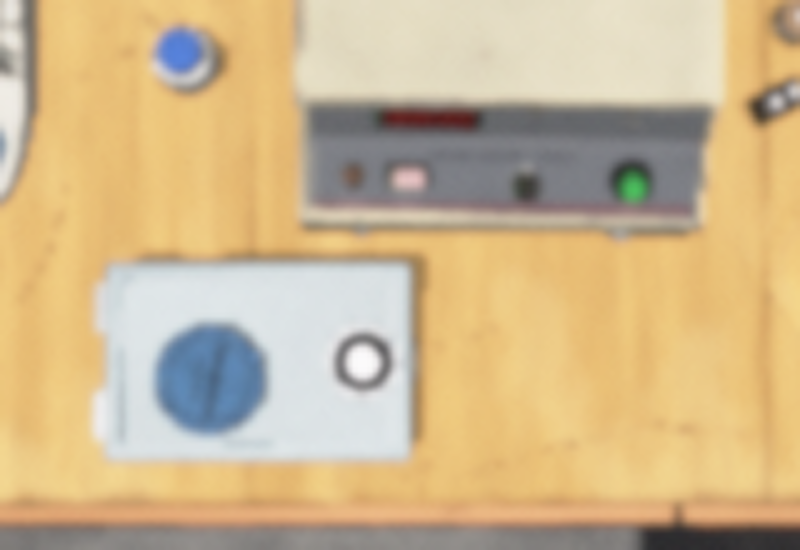

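```bash
cat > h.py <<'E'
from plant import sensors, capture, bot
import cv2,numpy as np
from scipy.spatial.transform import Rotation as R
def ray(c,u,v,z):
    f=240/np.tan(np.radians(c["vfov"])/2)
    V=np.array(c["view"]);Rm=V[:3,:3];o=-Rm.T@V[:3,3]
    d=Rm.T@np.array([(u-c["cx"])/f,(v-c["cy"])/f,1])
    return o+d*(z-o[2])/d[2]
def proj(c,p):
    f=240/np.tan(np.radians(c["vfov"])/2);q=np.array(c["view"])@np.r_[p,1]
    return q[0]/q[2]*f+c["cx"],q[1]/q[2]*f+c["cy"]
def save(n,name,box=None,s=5):
    c=capture(n);a=c["frame"]
    if box: a=a[box[1]:box[3],box[0]:box[2]]; a=cv2.resize(a,None,fx=s,fy=s,interpolation=2)
    cv2.imwrite(f"pics/{name}.png",a); return c
def st():
    o=sensors.get_obs(); print("t",round(float(o["time"]),2),"pos",np.round(o["tool_pos"],1),"F",np.round(o["contact_force"],1),"M",np.round(o["moment"],2),"w",round(float(o["grip_width"]),1),"q",np.round(o["joint_positions"],2))
    m=R.from_euler("xyz",o["tcp_rot"]).as_matrix(); print("axes x,y,z:",np.round(m.T,3).tolist()); return o,m
E
python3 - <<'E'
from h import *
t=capture("top");s=capture("side")
g=lambda u,v:(u/5+240,v/5+190)
k=lambda u,v:(u/5+220,v/5+180)
p=lambda n,x:print(n,np.round(x,1))
p("tin top",ray(t,*g(211,379),119));p("tin side",ray(s,*k(294,197),119))
p("knob top",ray(t,*g(363,362),125));p("knob side",ray(s,*k(400,262),125))
for q in [(108,263),(412,261),(412,460),(105,460)]: p("corner",ray(t,*g(*q),95))
p("edge",ray(t,*g(400,505),0)); p("bottle",ray(t,*g(181,50),72)); p("cream",ray(t,*g(500,230),0));p("cream",ray(t,*g(300,230),0))
p("sw",ray(t,211,261,20)); p("crucible",ray(t,174,258,19));p("bal",ray(t,243,230,0));p("key",ray(t,455,262,12));p("creamtop",ray(s,380,178,100))
p("tblL",ray(t,141,292,0)); p("tblR",ray(t,543,292,0)); p("cell",ray(t,396,210,0))
p("sidecorner",ray(s,*k(325,390),95));p("sidecorner",ray(s,*k(523,305),95));p("sidecorner",ray(s,*k(165,203),95))
st()
E
```

```text
tin top [436.5  89.6 119. ]
tin side [434.3  83.1 119. ]
knob top [445.6   7.4 125. ]
knob side [447.6   6.5 125. ]
corner [500.  148.3  95. ]
corner [501.  -19.9  95. ]
corner [391.2 -19.7  95. ]
corner [391.5 149.4  95. ]
edge [359.2 -15.    0. ]
bottle [621.3 110.1  72. ]
cream [522.4 -75.    0. ]
cream [522.5  44.4   0. ]
sw [448.6 304.1  20. ]
crucible [457.5 412.4  19. ]
bal [540.5 214.3   0. ]
key [ 444.6 -414.2   12. ]
creamtop [772.2 125.  100. ]
tblL [357.3 513.9   0. ]
tblR [ 354.8 -679.7    0. ]
cell [ 600.3 -243.3    0. ]
sidecorner [392.3 -20.8  95. ]
sidecorner [497.4 -18.4  95. ]
sidecorner [393.2 142.3  95. ]
t 0.2 pos [117.4 511.5 226.3] F [ 0.5 -0.1 -0. ] M [-0.03  0.06 -0.04] w 91.9 q [ 1.2   0.34  1.52 -0.    1.28 -0.15]
axes x,y,z: [[-0.0, -0.001, -1.0], [0.224, 0.975, -0.001], [0.975, -0.224, -0.0]]
```

```bash
R='{"dx":0,"dy":-34.0,"dz":40.6,"spin":1.345}'; python3 -m crank '[{"dy":-34.0,"dz":40.6,"spin":1.345},{"dy":-34.0,"dz":40.6,"spin":1.345},{"dy":-34.0,"dz":40.6,"spin":1.345},{"dy":-34.0,"dz":40.6,"spin":1.345},{"dy":-34.0,"dz":40.6,"spin":1.345},{"dy":-34.0,"dz":40.6,"spin":1.345},{"dy":-34.0,"dz":40.6,"spin":1.345},{"dy":-34.0,"dz":40.6,"spin":1.345},{"dy":-34.0,"dz":40.6,"spin":1.345},{"dy":-34.0,"dz":40.6,"spin":1.345},{"dy":-34.0,"dz":40.6,"spin":1.345},{"dy":-34.0,"dz":40.6,"spin":1.345},{"dy":-34.0,"dz":40.6,"spin":1.345},{"dy":-34.0,"dz":40.6,"spin":1.345},{"dy":-34.0,"dz":40.6,"spin":1.345},{"dy":-34.0,"dz":40.6,"spin":1.345},{"dy":-34.0,"dz":40.6,"spin":1.345},{"dy":-34.0,"dz":40.6,"spin":1.345}]' 100
python3 - <<'E'
from h import *
st(); save("side","side1",(180,100,380,300),4); save("top","top1",(220,150,420,310),4)
E
```

```text
t 0.2 pos [117.4 511.5 226.3] F [ 0.5 -0.1 -0. ] M [-0.03  0.06 -0.04] w 91.9 q [ 1.2   0.34  1.52 -0.    1.28 -0.15]
axes x,y,z: [[-0.0, -0.001, -1.0], [0.224, 0.975, -0.001], [0.975, -0.224, -0.0]]invalid input at $[0]: expected keys dx, dy, dz, spin
```

```bash
python3 -m crank '[{"dx":0,"dy":-34.0,"dz":40.6,"spin":1.345},{"dx":0,"dy":-34.0,"dz":40.6,"spin":1.345},{"dx":0,"dy":-34.0,"dz":40.6,"spin":1.345},{"dx":0,"dy":-34.0,"dz":40.6,"spin":1.345},{"dx":0,"dy":-34.0,"dz":40.6,"spin":1.345},{"dx":0,"dy":-34.0,"dz":40.6,"spin":1.345},{"dx":0,"dy":-34.0,"dz":40.6,"spin":1.345},{"dx":0,"dy":-34.0,"dz":40.6,"spin":1.345},{"dx":0,"dy":-34.0,"dz":40.6,"spin":1.345},{"dx":0,"dy":-34.0,"dz":40.6,"spin":1.345},{"dx":0,"dy":-34.0,"dz":40.6,"spin":1.345},{"dx":0,"dy":-34.0,"dz":40.6,"spin":1.345},{"dx":0,"dy":-34.0,"dz":40.6,"spin":1.345},{"dx":0,"dy":-34.0,"dz":40.6,"spin":1.345},{"dx":0,"dy":-34.0,"dz":40.6,"spin":1.345},{"dx":0,"dy":-34.0,"dz":40.6,"spin":1.345},{"dx":0,"dy":-34.0,"dz":40.6,"spin":1.345},{"dx":0,"dy":-34.0,"dz":40.6,"spin":1.345}]' 100
python3 - <<'E'
from h import *
st(); save("side","side1",(180,100,380,300),4); save("top","top1",(220,150,420,310),4)
E
```

```text
time: 1.8
tool_pos: [436.5, 90.4, 226.8]
tcp_rot: [2.989, 1.571, 1.42]
contact_force: [-0.5, 0.8, 0.6]
grip_width: 91.7
t 1.8 pos [436.5  90.4 226.8] F [-0.5  0.8  0.6] M [-0.1   0.03 -0.  ] w 91.7 q [0.03 0.2  1.73 0.   1.22 0.03]
axes x,y,z: [[0.0, 0.0, -1.0], [1.0, 0.002, 0.0], [0.002, -1.0, -0.0]]
```

View pics/side1.png

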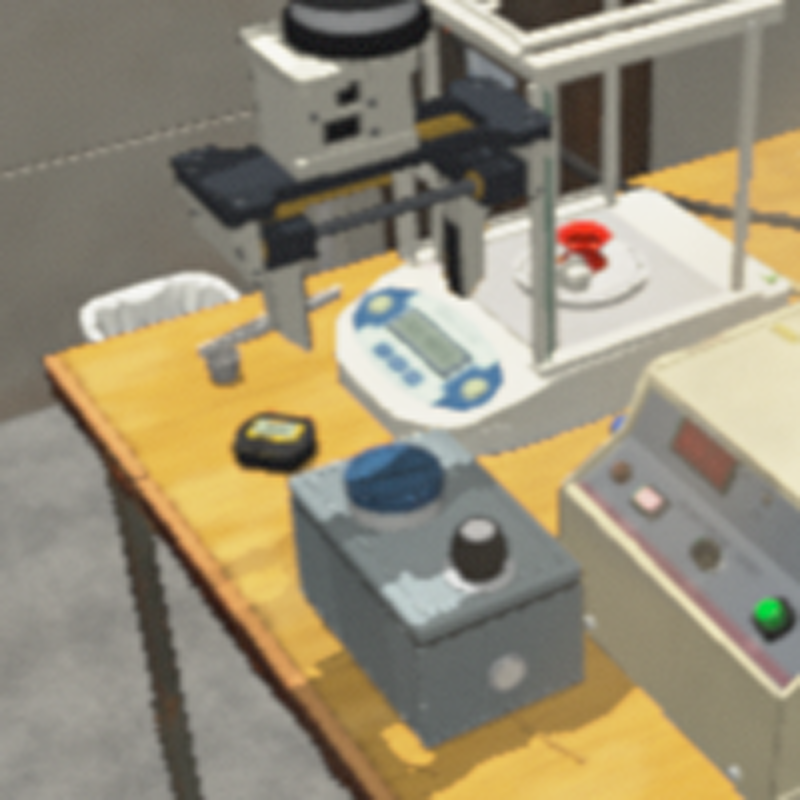

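View pics/top1.png

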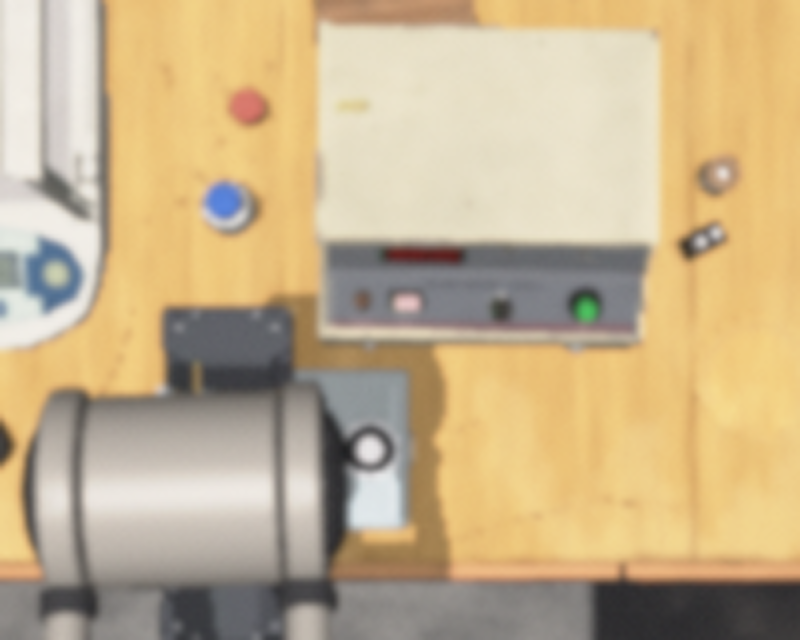

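```bash
python3 -m crank '[{"dx":3,"dy":0,"dz":0.15,"spin":0},{"dx":6,"dy":0,"dz":0.15,"spin":0},{"dx":9,"dy":0,"dz":0.15,"spin":0},{"dx":11,"dy":0,"dz":0.15,"spin":0},{"dx":12,"dy":0,"dz":0.15,"spin":0},{"dx":12.6,"dy":0,"dz":0.15,"spin":0},{"dx":12.6,"dy":0,"dz":0.15,"spin":0}]' 100
python3 -m crank '[{"dx":0,"dy":0,"dz":0,"spin":0},{"dx":0,"dy":0,"dz":0,"spin":0},{"dx":0,"dy":0,"dz":0,"spin":0},{"dx":0,"dy":0,"dz":0,"spin":0},{"dx":0,"dy":0,"dz":0,"spin":0},{"dx":0,"dy":0,"dz":0,"spin":0},{"dx":0,"dy":0,"dz":0,"spin":0},{"dx":0,"dy":0,"dz":0,"spin":0}]' 50
python3 - <<'E'
from h import *
st(); save("side","side2",(180,100,380,300),4)
E
```

```text
time: 2.48
tool_pos: [436.4, 88.3, 99.9]
tcp_rot: [-1.599, 1.569, 3.114]
contact_force: [-0.2, 0.4, 0.2]
grip_width: 91.6
time: 3.15
tool_pos: [437.4, 88.0, 101.1]
tcp_rot: [1.716, 1.57, 0.145]
contact_force: [-0.3, -0.8, 4.2]
grip_width: 59.3
t 3.15 pos [437.4  88.  101.1] F [-0.3 -0.8  4.2] M [-0.08  0.08 -0.03] w 59.3 q [0.03 0.36 1.91 0.   0.88 0.03]
axes x,y,z: [[0.001, 0.0, -1.0], [1.0, -0.0, 0.001], [-0.0, -1.0, -0.0]]
```

View pics/side2.png

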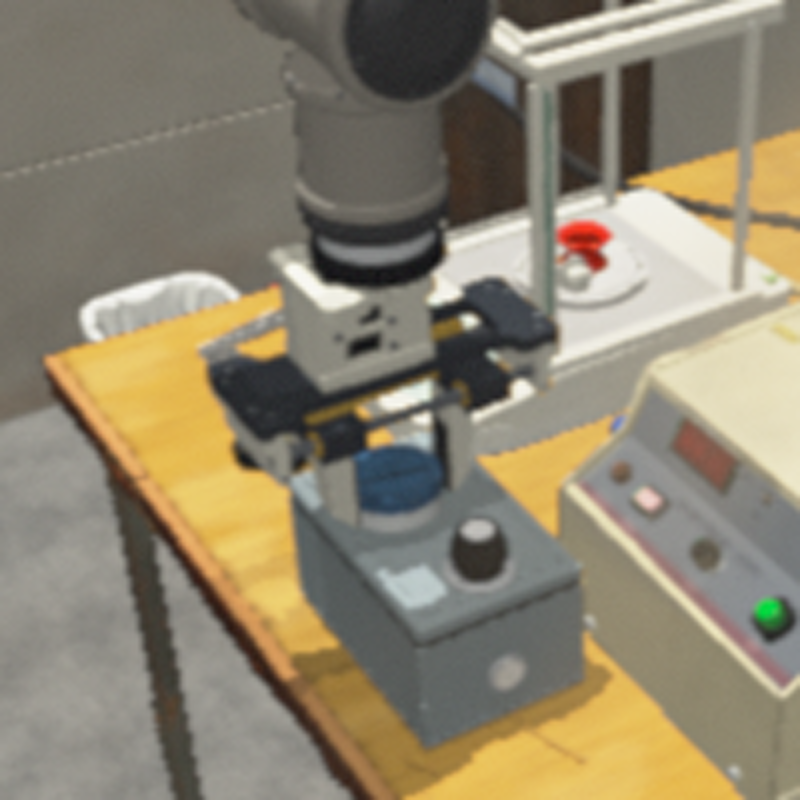

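```bash
python3 -m crank '[{"dx":-1,"dy":0,"dz":0,"spin":0},{"dx":-3,"dy":0,"dz":0,"spin":0},{"dx":-5.5,"dy":0,"dz":0,"spin":0},{"dx":-8,"dy":0,"dz":0,"spin":0},{"dx":-8,"dy":0,"dz":2,"spin":0},{"dx":-8,"dy":0,"dz":4,"spin":0.1},{"dx":-8,"dy":0,"dz":6,"spin":0.2},{"dx":-8,"dy":0,"dz":8,"spin":0.3},{"dx":-8,"dy":0,"dz":10,"spin":0.4},{"dx":-8,"dy":0,"dz":12,"spin":0.5},{"dx":-8,"dy":0,"dz":14,"spin":0.6},{"dx":-8,"dy":0,"dz":16,"spin":0.7},{"dx":-8,"dy":0,"dz":18,"spin":0.8},{"dx":-8,"dy":0,"dz":20,"spin":0.9},{"dx":-8,"dy":0,"dz":22,"spin":1.0},{"dx":-8,"dy":0,"dz":24,"spin":1.1},{"dx":-8,"dy":0,"dz":24.8,"spin":1.2},{"dx":-8,"dy":0,"dz":24.8,"spin":1.3},{"dx":-8,"dy":0,"dz":24.8,"spin":1.4},{"dx":-8,"dy":0,"dz":24.8,"spin":1.5}]'
python3 - <<'E'
from h import *
st(); save("side","side3",(220,100,420,300),4)
E
```

```text
time: 4.87
tool_pos: [436.7, -160.2, 180.2]
tcp_rot: [-0.667, 1.569, 2.539]
contact_force: [0.4, 0.5, -0.9]
grip_width: 59.3
t 4.87 pos [ 436.7 -160.2  180.2] F [ 0.4  0.5 -0.9] M [-0.05  0.2   0.  ] w 59.3 q [-0.52  0.28  1.75  0.    1.11  0.99]
axes x,y,z: [[-0.001, 0.001, -1.0], [0.065, -0.998, -0.001], [-0.998, -0.065, 0.001]]
```

View pics/side3.png

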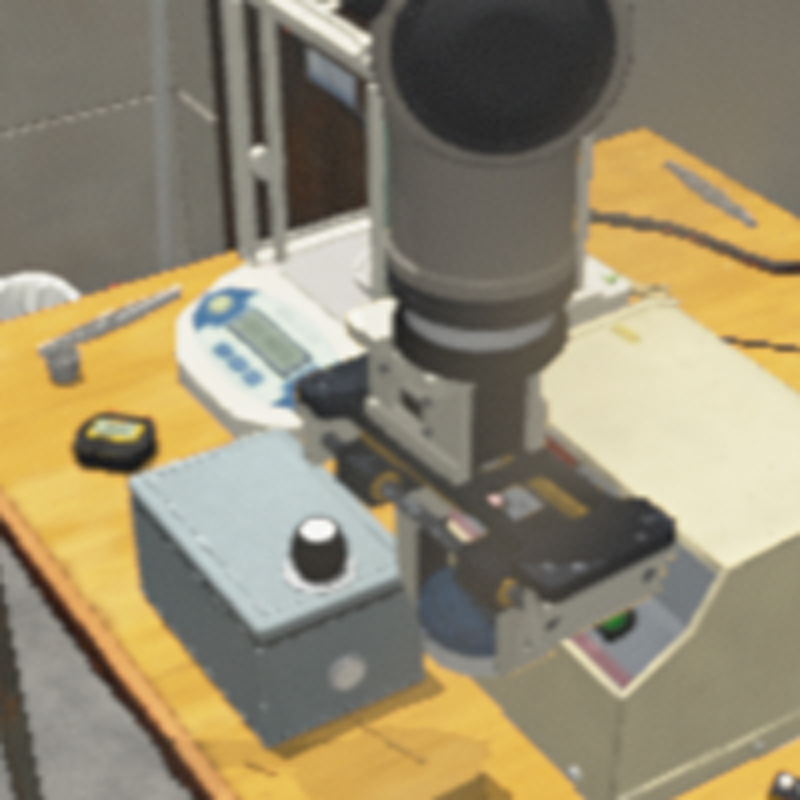

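```bash
python3 -m crank '[{"dx":2,"dy":0,"dz":0,"spin":0.06},{"dx":5,"dy":0,"dz":0.5,"spin":0.06},{"dx":8,"dy":0,"dz":1,"spin":0.06},{"dx":11,"dy":0,"dz":1,"spin":0.06},{"dx":13.5,"dy":0,"dz":1,"spin":0.06},{"dx":15.5,"dy":0,"dz":1,"spin":0.06},{"dx":16.6,"dy":0,"dz":1,"spin":0.06},{"dx":17,"dy":0,"dz":1,"spin":0.06},{"dx":17.2,"dy":0,"dz":1,"spin":0.06},{"dx":17.2,"dy":0,"dz":1,"spin":0.06},{"dx":17.2,"dy":0,"dz":1,"spin":0.06}]'
```

```text
time: 5.83
tool_pos: [427.6, -161.0, 9.4]
tcp_rot: [2.685, 1.57, -0.446]
contact_force: [-0.0, -0.4, -0.3]
grip_width: 59.3
```

```bash
python3 -m crank '[{"dx":0.1,"dy":0,"dz":0,"spin":0},{"dx":0.2,"dy":0,"dz":0,"spin":0},{"dx":0.2,"dy":0,"dz":0,"spin":0}]'; python3 -m crank '[{"dx":0.1,"dy":0,"dz":0,"spin":0},{"dx":0.1,"dy":0,"dz":0,"spin":0},{"dx":0.1,"dy":0,"dz":0,"spin":0}]'
```

```text
time: 6.08
tool_pos: [427.3, -160.9, 7.0]
tcp_rot: [2.711, 1.57, -0.42]
contact_force: [-0.2, -0.4, -0.9]
grip_width: 58.7
time: 6.33
tool_pos: [427.4, -160.9, 6.2]
tcp_rot: [2.705, 1.57, -0.426]
contact_force: [-1.1, 1.2, 4.7]
grip_width: 59.3
```

```bash
python3 -m crank '[{"dx":0,"dy":0,"dz":0,"spin":0},{"dx":0,"dy":0,"dz":0,"spin":0},{"dx":0,"dy":0,"dz":0,"spin":0},{"dx":0,"dy":0,"dz":0,"spin":0},{"dx":0,"dy":0,"dz":0,"spin":0},{"dx":0,"dy":0,"dz":0,"spin":0},{"dx":0,"dy":0,"dz":0,"spin":0}]' 100
python3 -m crank '[{"dx":-1,"dy":0,"dz":0,"spin":0},{"dx":-3,"dy":0,"dz":0,"spin":0},{"dx":-6,"dy":0,"dz":0,"spin":0},{"dx":-10,"dy":0,"dz":0,"spin":0},{"dx":-14,"dy":0,"dz":0,"spin":0},{"dx":-17,"dy":0,"dz":0,"spin":0},{"dx":-17,"dy":0,"dz":0,"spin":0},{"dx":-17,"dy":0,"dz":0,"spin":0}]'
python3 - <<'E'
from h import *
st()
E
```

```text
time: 6.92
tool_pos: [427.1, -160.7, 5.6]
tcp_rot: [-1.213, 1.571, 1.939]
contact_force: [-0.2, -0.5, 0.0]
grip_width: 91.8
time: 7.58
tool_pos: [427.9, -161.2, 177.2]
tcp_rot: [2.623, 1.567, -0.507]
contact_force: [-0.8, 0.7, -0.2]
grip_width: 91.8
t 7.58 pos [ 427.9 -161.2  177.2] F [-0.8  0.7 -0.2] M [-0.1   0.16 -0.02] w 91.8 q [-0.53  0.27  1.78  0.    1.09  1.03]
axes x,y,z: [[0.004, -0.002, -1.0], [0.011, -1.0, 0.002], [-1.0, -0.011, -0.004]]
```

```bash
python3 -m crank '[{"dx":0,"dy":-4,"dz":-0.5,"spin":-0.1},{"dx":0,"dy":-8,"dz":-1,"spin":-0.2},{"dx":0,"dy":-12,"dz":-1.9,"spin":-0.3},{"dx":0,"dy":-15,"dz":-1.9,"spin":-0.37},{"dx":0,"dy":-16.8,"dz":-1.9,"spin":-0.37},{"dx":0,"dy":-16.8,"dz":-1.9,"spin":-0.37},{"dx":0,"dy":-16.8,"dz":-1.9,"spin":-0.37}]'
python3 - <<'E'
from h import *
st(); save("side","side4",(200,150,400,300),4); save("top","top4",(220,150,420,310),4)
E
```

```text
time: 8.17
tool_pos: [443.5, 8.1, 174.3]
tcp_rot: [-0.455, 1.568, 3.07]
contact_force: [-0.1, -0.1, -0.2]
grip_width: 91.7
t 8.17 pos [443.5   8.1 174.3] F [-0.1 -0.1 -0.2] M [-0.13  0.12  0.01] w 91.7 q [-0.15  0.25  1.81 -0.    1.08  1.03]
axes x,y,z: [[-0.003, 0.0, -1.0], [0.374, -0.928, -0.001], [-0.928, -0.374, 0.002]]
```

View pics/side4.png

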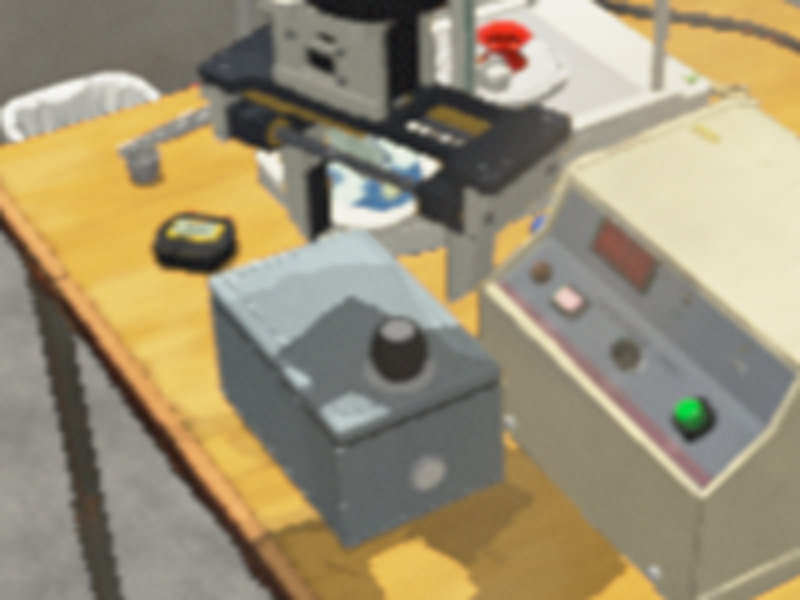

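View pics/top4.png

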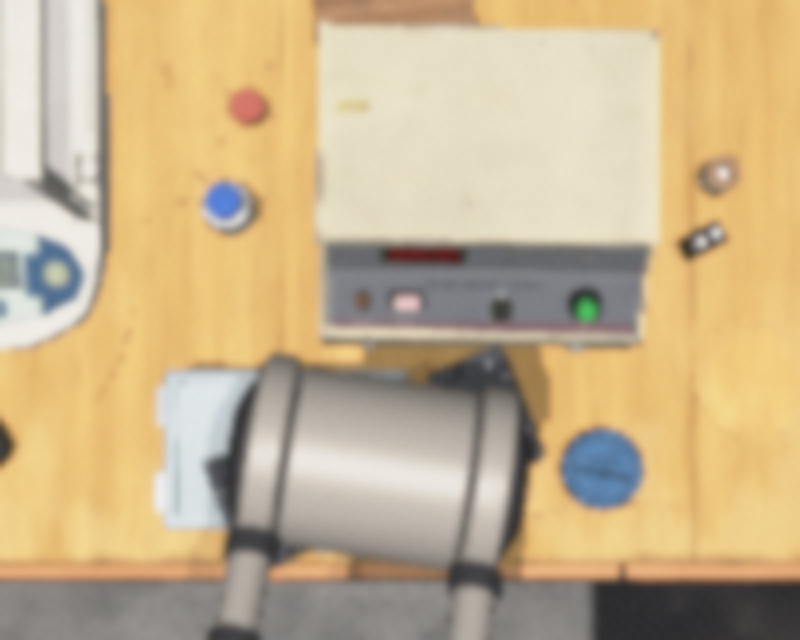

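Run:
```python
from h import *
t=capture("top");s=capture("side")
def tri(a,b):
    P=[]
    for c in(t,s):
        f=240/np.tan(np.radians(c["vfov"])/2);P.append(np.array([[f,0,c["cx"]],[0,f,c["cy"]],[0,0,1]])@np.array(c["view"])[:3])
    X=cv2.triangulatePoints(P[0],P[1],np.float64(a).reshape(2,1),np.float64(b).reshape(2,1));return np.round((X[:3]/X[3]).ravel(),1)
print(tri((300,210.5),(341,195)),tri((300.5,231),(321,221)))
# knob top refined from pics top1 crop: (370,449)/4+(220,150); side4 (399,328)/4+(200,150)
print(tri((312.5,262.3),(299.8,232)), proj(s,[446.5,7,125]),proj(t,[446.5,7,125]))
```

```text
[582.3  40.8 158.3] [529.3  42.  101.9]
[446.6   7.3 126. ] (np.float64(299.4683861594393), np.float64(232.44027723271523)) (np.float64(312.75048892165626), np.float64(262.0672116516789))
```

```bash
python3 -m crank '[{"dx":0,"dy":0.2,"dz":-0.26,"spin":0},{"dx":3,"dy":0.2,"dz":-0.26,"spin":0},{"dx":5,"dy":0.2,"dz":-0.26,"spin":0},{"dx":6.5,"dy":0.2,"dz":-0.26,"spin":0},{"dx":7.2,"dy":0.2,"dz":-0.26,"spin":0},{"dx":7.2,"dy":0.2,"dz":-0.26,"spin":0},{"dx":7.2,"dy":0.2,"dz":-0.26,"spin":0}]'
python3 - <<'E'
from h import *
st()
E
```

```text
time: 8.95
tool_pos: [447.8, 6.1, 104.0]
tcp_rot: [2.977, 1.571, 0.215]
contact_force: [-0.7, -0.1, -0.3]
grip_width: 92.0
t 8.95 pos [447.8   6.1 104. ] F [-0.7 -0.1 -0.3] M [-0.08  0.15 -0.04] w 92.0 q [-0.16  0.36  1.9   0.    0.89  1.03]
axes x,y,z: [[0.0, 0.0, -1.0], [0.371, -0.929, 0.0], [-0.929, -0.371, -0.0]]
```

```bash
python3 -m crank '[{"dx":0.3,"dy":-0.1,"dz":0.1,"spin":0},{"dx":0.3,"dy":-0.1,"dz":0.1,"spin":0},{"dx":0.3,"dy":-0.1,"dz":0.1,"spin":0}]'
python3 -m crank '[{"dx":0,"dy":0,"dz":0,"spin":0},{"dx":0,"dy":0,"dz":0,"spin":0},{"dx":0,"dy":0,"dz":0,"spin":0},{"dx":0,"dy":0,"dz":0,"spin":0},{"dx":0,"dy":0,"dz":0,"spin":0},{"dx":0,"dy":0,"dz":0,"spin":0},{"dx":0,"dy":0,"dz":0,"spin":0},{"dx":0,"dy":0,"dz":0,"spin":0},{"dx":0,"dy":0,"dz":0,"spin":0},{"dx":0,"dy":0,"dz":0,"spin":0},{"dx":0,"dy":0,"dz":0,"spin":0},{"dx":0,"dy":0,"dz":0,"spin":0}]' 10
python3 - <<'E'
from h import *
st()
E
```

```text
time: 9.2
tool_pos: [446.4, 7.1, 101.3]
tcp_rot: [2.701, 1.57, -0.06]
contact_force: [0.4, 0.8, 0.2]
grip_width: 91.8
time: 10.2
tool_pos: [445.5, 8.4, 100.6]
tcp_rot: [-1.472, 1.568, 2.05]
contact_force: [-1.5, 6.6, 2.1]
grip_width: 31.5
t 10.2 pos [445.5   8.4 100.6] F [-1.5  6.6  2.1] M [ 1.13  0.35 -0.09] w 31.5 q [-0.16  0.36  1.91  0.    0.88  1.03]
axes x,y,z: [[-0.001, 0.002, -1.0], [0.371, -0.929, -0.003], [-0.929, -0.371, 0.0]]
```

```bash
python3 -m crank '[{"dx":0,"dy":-0.15,"dz":0,"spin":0},{"dx":-0.2,"dy":-0.15,"dz":0,"spin":0},{"dx":-0.3,"dy":-0.15,"dz":0,"spin":0},{"dx":-0.3,"dy":-0.15,"dz":0,"spin":0}]'
python3 -m crank '[{"dx":-0.1,"dy":0,"dz":0,"spin":0},{"dx":-0.2,"dy":0,"dz":0,"spin":0},{"dx":-0.3,"dy":0,"dz":0,"spin":0},{"dx":-0.3,"dy":0,"dz":0,"spin":0},{"dx":-0.3,"dy":0,"dz":0,"spin":0}]'
python3 - <<'E'
from h import *
st()
E
```

```text
time: 10.53
tool_pos: [445.5, 8.9, 103.6]
tcp_rot: [-1.682, 1.57, 1.84]
contact_force: [2.2, 4.9, -5.0]
grip_width: 31.4
time: 10.95
tool_pos: [445.5, 9.3, 106.0]
tcp_rot: [-1.574, 1.569, 1.948]
contact_force: [2.9, 7.4, -10.2]
grip_width: 31.8
t 10.95 pos [445.5   9.3 106. ] F [  2.9   7.4 -10.2] M [ 0.72 -0.47 -0.02] w 31.8 q [-0.15  0.35  1.9   0.    0.89  1.04]
axes x,y,z: [[-0.001, 0.002, -1.0], [0.371, -0.928, -0.002], [-0.928, -0.371, -0.0]]
```

```bash
python3 -m crank '[{"dx":-0.1,"dy":0,"dz":0,"spin":0},{"dx":-0.2,"dy":0,"dz":0,"spin":0},{"dx":-0.2,"dy":0,"dz":0,"spin":0}]'
python3 - <<'E'
from h import *
st(); save("side","side5",(200,150,400,300),4)
E
```

```text
time: 11.2
tool_pos: [445.2, 9.4, 107.0]
tcp_rot: [-1.26, 1.568, 2.262]
contact_force: [6.0, 7.6, -21.6]
grip_width: 31.7
t 11.2 pos [445.2   9.4 107. ] F [  6.    7.6 -21.6] M [ 0.86 -1.03  0.03] w 31.7 q [-0.15  0.35  1.9   0.    0.9   1.04]
axes x,y,z: [[-0.002, 0.002, -1.0], [0.371, -0.928, -0.002], [-0.928, -0.371, 0.001]]
```

View pics/side5.png

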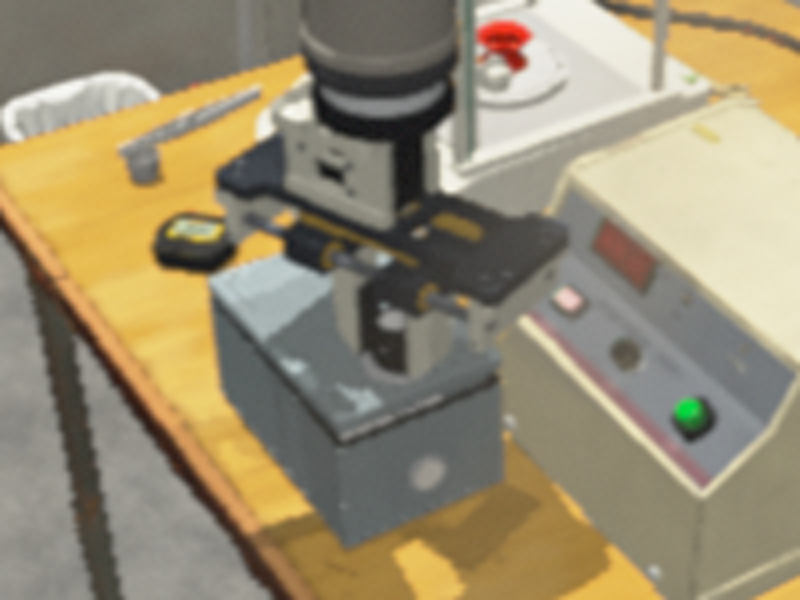

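The picture shows the lid ajar by only a few mm, and the pull rose from 10 to 22 N within 1 mm. That is a firm stop, so the latch is caught. I'll let the lid down before turning.

```bash
python3 -m crank '[{"dx":0.3,"dy":0,"dz":0,"spin":0},{"dx":0.6,"dy":0,"dz":0,"spin":0},{"dx":0.75,"dy":0,"dz":0,"spin":0},{"dx":0.75,"dy":0,"dz":0,"spin":0}]'
python3 - <<'E'
from h import *
st()
E
```

```text
time: 11.58
tool_pos: [445.4, 8.6, 101.1]
tcp_rot: [-0.921, 1.57, 2.601]
contact_force: [0.6, 3.0, -2.0]
grip_width: 31.8
t 11.58 pos [445.4   8.6 101.1] F [ 0.6  3.  -2. ] M [0.8  0.24 0.05] w 31.8 q [-0.15  0.36  1.91  0.    0.88  1.04]
axes x,y,z: [[-0.001, 0.0, -1.0], [0.372, -0.928, -0.001], [-0.928, -0.372, 0.0]]
```

```bash
python3 -m crank '[{"dx":0.05,"dy":0,"dz":0,"spin":-0.08},{"dx":0.05,"dy":0,"dz":0,"spin":-0.16},{"dx":0.05,"dy":0,"dz":0,"spin":-0.24},{"dx":0.05,"dy":0,"dz":0,"spin":-0.32},{"dx":0.05,"dy":0,"dz":0,"spin":-0.4},{"dx":0.05,"dy":0,"dz":0,"spin":-0.48},{"dx":0.05,"dy":0,"dz":0,"spin":-0.56},{"dx":0.05,"dy":0,"dz":0,"spin":-0.6}]'
python3 - <<'E'
from h import *
st()
E
```

```text
time: 12.25
tool_pos: [446.4, 7.4, 101.3]
tcp_rot: [1.487, 1.568, -0.67]
contact_force: [1.9, -2.2, -1.6]
grip_width: 31.7
t 12.25 pos [446.4   7.4 101.3] F [ 1.9 -2.2 -1.6] M [-0.49  0.09 -0.25] w 31.7 q [-0.15  0.36  1.91 -0.    0.88  0.43]
axes x,y,z: [[0.002, -0.002, -1.0], [0.833, -0.553, 0.003], [-0.553, -0.833, 0.0]]
```

```bash
python3 -m crank '[{"dx":0,"dy":0,"dz":0,"spin":-0.08},{"dx":0,"dy":0,"dz":0,"spin":-0.16},{"dx":0,"dy":0,"dz":0,"spin":-0.24},{"dx":0,"dy":0,"dz":0,"spin":-0.32},{"dx":0,"dy":0,"dz":0,"spin":-0.4},{"dx":0,"dy":0,"dz":0,"spin":-0.48},{"dx":0,"dy":0,"dz":0,"spin":-0.56},{"dx":0,"dy":0,"dz":0,"spin":-0.62},{"dx":0,"dy":0,"dz":0,"spin":-0.62}]'
python3 - <<'E'
from h import *
st()
E
```

```text
time: 13.0
tool_pos: [448.0, 7.0, 101.8]
tcp_rot: [1.129, 1.565, -0.409]
contact_force: [5.7, -2.9, -3.8]
grip_width: 31.8
t 13.0 pos [448.    7.  101.8] F [ 5.7 -2.9 -3.8] M [-0.75 -0.55 -0.08] w 31.8 q [-0.15  0.36  1.9  -0.    0.88 -0.19]
axes x,y,z: [[0.005, -0.002, -1.0], [0.999, 0.033, 0.005], [0.033, -0.999, 0.003]]
```

```bash
python3 -m crank '[{"dx":-0.3,"dy":0,"dz":-0.06,"spin":0},{"dx":-0.6,"dy":0,"dz":-0.12,"spin":0},{"dx":-0.9,"dy":0,"dz":-0.18,"spin":0},{"dx":-1.2,"dy":0,"dz":-0.25,"spin":0},{"dx":-1.2,"dy":0,"dz":-0.25,"spin":0}]'
python3 - <<'E'
from h import *
st(); save("side","side6",(200,150,400,300),4)
E
```

```text
time: 13.42
tool_pos: [448.0, 9.8, 114.1]
tcp_rot: [1.193, 1.565, -0.348]
contact_force: [6.0, -1.6, -2.2]
grip_width: 31.8
t 13.42 pos [448.    9.8 114.1] F [ 6.  -1.6 -2.2] M [-0.51 -0.69 -0.  ] w 31.8 q [-0.15  0.34  1.89 -0.    0.91 -0.18]
axes x,y,z: [[0.006, -0.002, -1.0], [1.0, 0.03, 0.006], [0.03, -1.0, 0.002]]
```

View pics/side6.png

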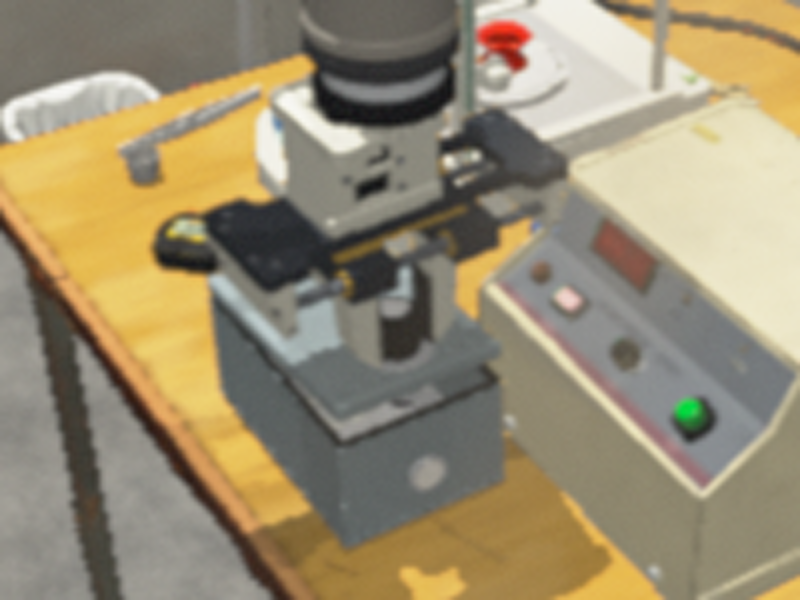

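Run:
```python
import numpy as np
f=lambda t:np.array([146*(1-np.cos(t))+27*np.sin(t),146*np.sin(t)-27*(1-np.cos(t))])
for t in np.arange(.085,.96,.06): print(round(t,3),np.round((f(t)-f(.085))/10,2))
```

```text
0.085 [0. 0.]
0.145 [0.26 0.85]
0.205 [0.57 1.69]
0.265 [0.93 2.5 ]
0.325 [1.34 3.29]
0.385 [1.8  4.06]
0.445 [2.3  4.79]
0.505 [2.85 5.5 ]
0.565 [3.43 6.17]
0.625 [4.06 6.8 ]
0.685 [4.72 7.4 ]
0.745 [5.42 7.95]
0.805 [6.14 8.47]
0.865 [6.9  8.93]
0.925 [7.69 9.36]
```

```bash
python3 -m crank '[{"dx":-0.42,"dy":0,"dz":-0.13,"spin":0},{"dx":-0.85,"dy":0,"dz":-0.26,"spin":0},{"dx":-1.27,"dy":0,"dz":-0.41,"spin":0},{"dx":-1.69,"dy":0,"dz":-0.57,"spin":0},{"dx":-2.1,"dy":0,"dz":-0.75,"spin":0},{"dx":-2.5,"dy":0,"dz":-0.93,"spin":0},{"dx":-2.9,"dy":0,"dz":-1.13,"spin":0},{"dx":-3.29,"dy":0,"dz":-1.34,"spin":0},{"dx":-3.68,"dy":0,"dz":-1.57,"spin":0},{"dx":-4.06,"dy":0,"dz":-1.8,"spin":0},{"dx":-4.06,"dy":0,"dz":-1.8,"spin":0}]'
python3 - <<'E'
from h import *
st(); save("side","side7",(200,150,400,300),4)
E
```

```text
time: 14.38
tool_pos: [448.0, 28.4, 155.0]
tcp_rot: [1.364, 1.563, -0.177]
contact_force: [7.9, -0.8, -3.9]
grip_width: 31.5
t 14.38 pos [448.   28.4 155. ] F [ 7.9 -0.8 -3.9] M [-0.29 -1.19 -0.05] w 31.5 q [-0.11  0.28  1.84 -0.    1.02 -0.14]
axes x,y,z: [[0.008, -0.001, -1.0], [1.0, 0.03, 0.008], [0.03, -1.0, 0.002]]
```

View pics/side7.png

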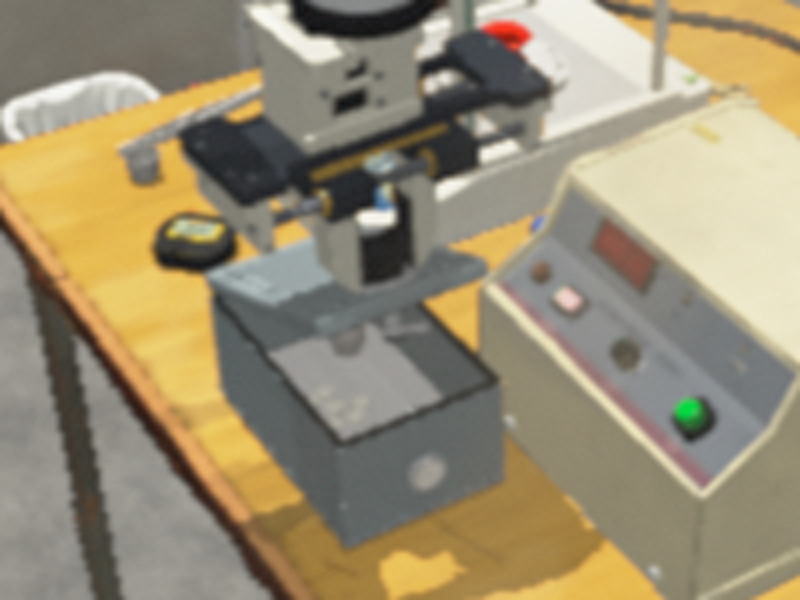

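```bash
python3 -m crank '[{"dx":-0.37,"dy":0,"dz":-0.25,"spin":0},{"dx":-0.73,"dy":0,"dz":-0.5,"spin":0},{"dx":-1.09,"dy":0,"dz":-0.77,"spin":0},{"dx":-1.44,"dy":0,"dz":-1.05,"spin":0},{"dx":-1.78,"dy":0,"dz":-1.34,"spin":0},{"dx":-2.11,"dy":0,"dz":-1.63,"spin":0},{"dx":-2.43,"dy":0,"dz":-1.94,"spin":0},{"dx":-2.74,"dy":0,"dz":-2.26,"spin":0},{"dx":-3.04,"dy":0,"dz":-2.59,"spin":0},{"dx":-3.34,"dy":0,"dz":-2.92,"spin":0},{"dx":-3.34,"dy":0,"dz":-2.92,"spin":0}]'
python3 - <<'E'
from h import *
st(); save("side","side8",(200,150,400,300),4)
E
```

```text
time: 15.35
tool_pos: [448.0, 57.9, 188.5]
tcp_rot: [1.456, 1.561, -0.085]
contact_force: [10.0, 0.7, -5.6]
grip_width: 31.7
t 15.35 pos [448.   57.9 188.5] F [10.   0.7 -5.6] M [-0.17 -1.74  0.01] w 31.7 q [-0.04  0.24  1.78 -0.    1.11 -0.07]
axes x,y,z: [[0.01, -0.001, -1.0], [1.0, 0.03, 0.01], [0.03, -1.0, 0.001]]
```

View pics/side8.png

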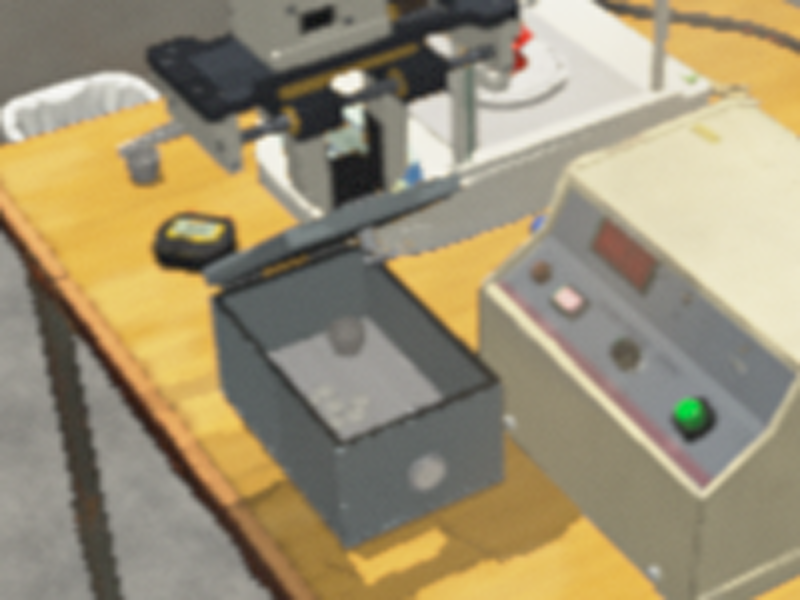

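```bash
python3 -m crank '[{"dx":-0.28,"dy":0.05,"dz":-0.35,"spin":0},{"dx":-0.55,"dy":0.1,"dz":-0.7,"spin":0},{"dx":-0.82,"dy":0.1,"dz":-1.05,"spin":0},{"dx":-1.07,"dy":0.1,"dz":-1.42,"spin":0},{"dx":-1.3,"dy":0.1,"dz":-1.8,"spin":0},{"dx":-1.53,"dy":0.1,"dz":-2.18,"spin":0},{"dx":-1.53,"dy":0.1,"dz":-2.18,"spin":0},{"dx":-1.53,"dy":0.1,"dz":-2.18,"spin":0}]'
python3 - <<'E'
from h import *
st(); save("side","side9",(200,150,400,300),4); save("top","top9",(140,150,340,310),4); save("top","top9f")
E
```

```text
time: 16.07
tool_pos: [448.1, 79.1, 203.5]
tcp_rot: [1.38, 1.561, -0.161]
contact_force: [10.0, -0.1, -3.3]
grip_width: 31.4
t 16.07 pos [448.1  79.1 203.5] F [10.  -0.1 -3.3] M [-0.39 -1.57 -0.03] w 31.4 q [ 0.01  0.23  1.75 -0.    1.15 -0.02]
axes x,y,z: [[0.009, -0.001, -1.0], [1.0, 0.03, 0.009], [0.03, -1.0, 0.002]]
```

View pics/side9.png

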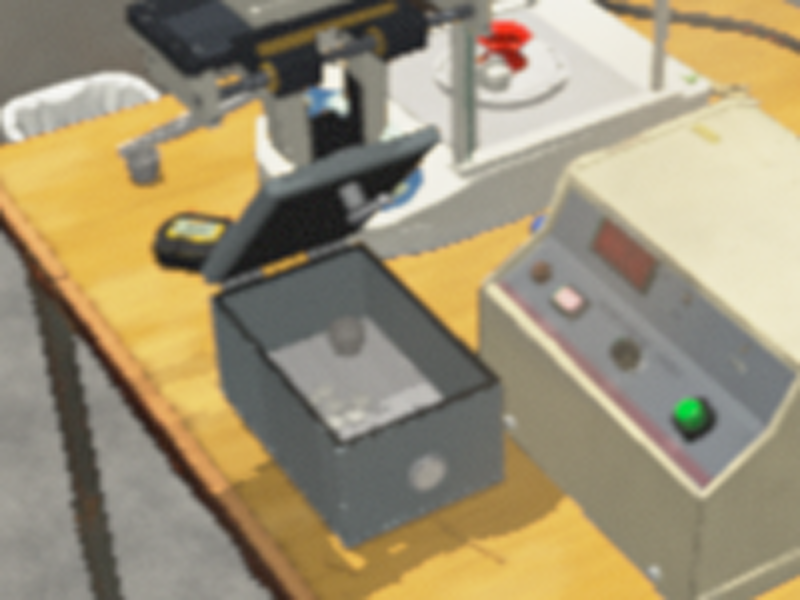

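View pics/top9f.png

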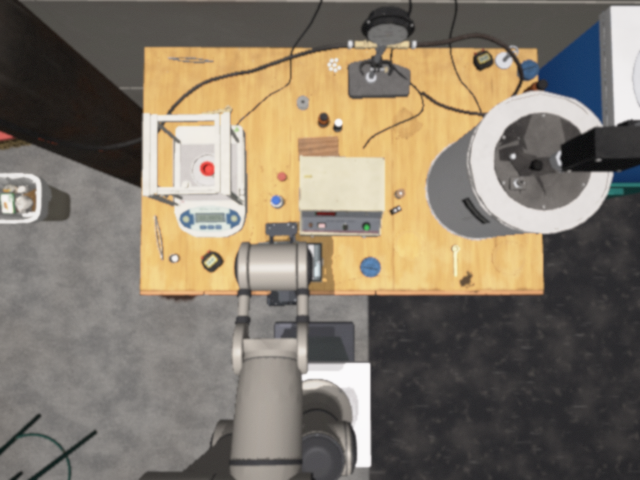

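```bash
python3 - <<'E'
from h import *
s=capture("side")
def rx(u,v,X):
    a=ray(s,u,v,0);b=ray(s,u,v,200);return a+(b-a)*(X-a[0])/(b-a)[0]
a=rx(252,217,391.5);b=rx(267.5,196,391.5);print(a,b,np.degrees(np.arctan2(b[2]-a[2],a[1]-b[1])))
st()
E
python3 -m crank '[{"dx":0,"dy":0,"dz":0,"spin":0},{"dx":0,"dy":0,"dz":0,"spin":0},{"dx":0,"dy":0,"dz":0,"spin":0},{"dx":0,"dy":0,"dz":0,"spin":0},{"dx":0,"dy":0,"dz":0,"spin":0},{"dx":0,"dy":0,"dz":0,"spin":0},{"dx":0,"dy":0,"dz":0,"spin":0},{"dx":0,"dy":0,"dz":0,"spin":0},{"dx":0,"dy":0,"dz":0,"spin":0},{"dx":0,"dy":0,"dz":0,"spin":0},{"dx":0,"dy":0,"dz":0,"spin":0},{"dx":0,"dy":0,"dz":0,"spin":0}]'
```

```text
[391.5        141.6722057  106.90729023] [391.5         39.19144562 224.78982321] 48.99805176913043
t 16.27 pos [448.1  79.  203.4] F [10.3 -0.5 -4.1] M [-0.42 -1.6  -0.04] w 32.0 q [ 0.01  0.23  1.75 -0.    1.15 -0.02]
axes x,y,z: [[0.009, -0.001, -1.0], [1.0, 0.03, 0.009], [0.03, -1.0, 0.002]]
time: 17.27
tool_pos: [448.1, 79.0, 203.4]
tcp_rot: [1.38, 1.562, -0.162]
contact_force: [11.0, -0.9, -3.5]
grip_width: 31.8
```

The lid is steady at about 49°, the knob is firmly gripped, the tin is upright and the bystanders haven't moved. I'm handing in.

Run:
```python
from h import *
print(bot.close_job()); st(); save("side","side10",(200,150,400,300),4)
```

```text
the job is handed in; nothing more can be done
None
the job is handed in; nothing more can be done
```

The job is handed in with the lid held open at about 49° and the gripper still closed on the knob. It took about 17 s of the 67 s allowed.

- **Tin:** I lifted it off the lid and stood it upright on the bench at about (428, -161) mm.
- **Latch:** I tugged the knob upwards before turning it. The pull reached about 22 N with the lid only a few mm ajar, so the latch was caught. I let the lid down, turned the knob about 1.2 rad anticlockwise, and the lid then came up freely.
- **Lid:** I raised it along its arc. The side picture gives about 49°, and the planned arc about 50°. Over a one-second hold the arm did not move and the grip stayed at about 32 mm.

**Last checks:**
- The top picture shows the tin standing clear and the stopwatch, crucible, bottle and valve key where they were.
- The wrist reads a steady 10–11 N sideways load from a slightly off-centre grip. I tried to shift it away, but it remained; it is far below the limits.
- I could not take a picture after handing in, because the interface was already closed.

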